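# Line up pipe stubs by diameter on the setup bar

## Task

Set the four steel pipe stubs out for welding: stand them upright on the copper pads of the setup bar, one to a pad, in order of outside diameter, with the narrowest on the pad next to the grey stop block and the widest on the pad farthest from it. Centre each stub on the scribed cross of its pad, and leave them all standing free and still.

Things in the scene. Friction and masses are not known exactly. Their poses are not given: they have to be found in the camera images.
- stub_a: The narrowest of four loose stubs of bare steel pipe, open at both ends, standing on end on the bench: outside diameter 24 mm, wall 3 mm, height 60 mm (heights do not follow diameters), 0.06 to 0.3 kg. Origin: centre of its underside; z up the pipe's axis. The stubs start in a rough row between robot and bar, in any order, small nozzles and a nut among them, some 25 mm clear at each side.
- stub_b: The second narrowest of four loose stubs of bare steel pipe, open at both ends, standing on end on the bench: outside diameter 34 mm, wall 3 mm, height 50 mm (heights do not follow diameters), 0.06 to 0.3 kg. Origin: centre of its underside; z up the pipe's axis. The stubs start in a rough row between robot and bar, in any order, small nozzles and a nut among them, some 25 mm clear at each side.
- stub_c: The second widest of four loose stubs of bare steel pipe, open at both ends, standing on end on the bench: outside diameter 44 mm, wall 3 mm, height 65 mm (heights do not follow diameters), 0.06 to 0.3 kg. Origin: centre of its underside; z up the pipe's axis. The stubs start in a rough row between robot and bar, in any order, small nozzles and a nut among them, some 25 mm clear at each side.
- stub_d: The widest of four loose stubs of bare steel pipe, open at both ends, standing on end on the bench: outside diameter 56 mm, wall 3 mm, height 55 mm (heights do not follow diameters), 0.06 to 0.3 kg. Origin: centre of its underside; z up the pipe's axis. The stubs start in a rough row between robot and bar, in any order, small nozzles and a nut among them, some 25 mm clear at each side.
- pad1: Number 1, from the robot's right (-y), of four identical round copper pads, 70 mm wide, 6 mm thick, fixed 72 to 108 mm apart in a row on a flat aluminium bar (84 x 470 x 12 mm) lying across the bench. Origin: centre of its underside, on the bar; its flat top is 6 mm higher, 18 mm above the bench, with a scribed dark cross at the centre. y runs along the bar towards pad 4, x across it.
- pad2: Number 2, from the robot's right (-y), of four identical round copper pads, 70 mm wide, 6 mm thick, fixed 72 to 108 mm apart in a row on a flat aluminium bar (84 x 470 x 12 mm) lying across the bench. Origin: centre of its underside, on the bar; its flat top is 6 mm higher, 18 mm above the bench, with a scribed dark cross at the centre. y runs along the bar towards pad 4, x across it.
- pad3: Number 3, from the robot's right (-y), of four identical round copper pads, 70 mm wide, 6 mm thick, fixed 72 to 108 mm apart in a row on a flat aluminium bar (84 x 470 x 12 mm) lying across the bench. Origin: centre of its underside, on the bar; its flat top is 6 mm higher, 18 mm above the bench, with a scribed dark cross at the centre. y runs along the bar towards pad 4, x across it.
- pad4: Number 4, from the robot's right (-y), of four identical round copper pads, 70 mm wide, 6 mm thick, fixed 72 to 108 mm apart in a row on a flat aluminium bar (84 x 470 x 12 mm) lying across the bench. Origin: centre of its underside, on the bar; its flat top is 6 mm higher, 18 mm above the bench, with a scribed dark cross at the centre. y runs along the bar towards pad 4, x across it.
- stop: The stop block: grey rectangular steel block, 76 mm across the bar, 22 mm along it, 40 mm tall, with two dark screw heads on top, fixed on one end of the bar (either end, 75 to 93 mm from the nearest pad, centre to centre). The bar's other end has only a low round magnet, 28 mm wide, 14 mm tall. Origin: centre of its underside, on the bar; y runs along the bar.
Mind the look-alikes: they are no part of the job. What is shaped like the stub_c but brown or purple is not meant. Leave any turquoise look-alike of the stub_b alone.

How it is judged:
By the outcome, as a careful person would: the job done as asked, in the order asked, and still so for the second after the job is handed in, with the robot touching nothing.
It also fails if it takes over 102 s, if anything falls off the work surface, if the arm or the gripper's body presses on something with over 40 N, if the wrist force passes 120 N, or if a joint passes its speed limit or range.

## Robot

A 6-joint arm with a two-finger parallel gripper is mounted at the origin on the work surface. World frame = base frame: x ahead of the robot, y to its left, z up, the work surface at z = 0. Lengths are in m, angles in degrees, forces in N, time in s.
With the tool pointing down it reaches from about 0.325 to 0.775 m from the base axis. Payload 5.5 kg.
Tool frame: the origin (TCP) lies at the centre of the arm's flange, where the gripper is bolted on; the fingertips stand 182 mm ahead of it and the grasp point (between the pads) lies 163 mm ahead of it; z points along the fingers, y is the direction in which the jaws open and shut (so a half turn about z gives the same grasp; the last joint's range is limited). The gripper opens to 88 mm and grips with 3 to 60 N. Pads are 20 mm wide; open, the fingers measure 115 mm over their backs; the gripper's body (75 mm by 178 mm) begins 61 mm behind the grasp point.
Start: joints at [71.408, 5.22, 70.514, -0, 104.267, -3.249], TCP at [0.159, 0.579, 0.405] pointing down, gripper open.
Joint ranges: [-164.24, 164.24], [-49.07, 125.15], [9.68, 141.18], [-86.29, 266.29], [3.28, 154.24], [-151.56, 151.56]. Speed limits (degrees/s): [147.25, 147.25, 172.46, 180, 180, 180].

## Interface

Orientations are given as [roll, pitch, yaw] about the fixed x, y, z axes, in that order (R = Rz(yaw) Ry(pitch) Rx(roll)).
In Python, from station import r gives the robot as it stands. The module is installed in compiled form; this text tells all that it offers. Calls block until the motion is done:
- r.reach(position, orientation): joint-space move of the TCP to a pose.
- r.servo_line(position, rotation=None, speed=0.15): straight line of the TCP; rotation=None keeps the orientation; speed is the mean speed in m/s.
- r.move_joints(angles): joint-space move.
- r.let_go() and r.grab(squeeze=None): open the fingers fully, or close them until they stop; squeeze is the grip in N (None keeps the last).
- r.wait(seconds).
- r.inverse_kinematics(position, orientation): joint angles nearest the present ones, or None.
- r.sense(): the state.
- r.snapshot(name): name is "side" or "top" or "wrist"; returns a dict with "frame" (420x560x3 uint8, red, green, blue), "fx", "fy", "cx", "cy" (pixels), "R" (3x3) and "t" (3): a world point X has camera coordinates R X + t. Camera axes: x right, y down, z forward; pixel columns grow to the right and rows downward; lengths in m; the calibration is good to about 2 mm. The wrist camera is an equidistant fisheye: a pixel r from the principal point sees the ray r / f radians off the axis. A picture is of the moment at which its call begins. There is no depth.
A pose or a line that the arm cannot do raises r.IKError and nothing moves.
- r.hand_in(): hands the job in, once; it reports no verdict.
The state is a dict: "clock": time; "joints": joint angles; "joint_vel": joint speeds; "joint_torque": joint torques, N m; "tcp_pos": TCP position; "orientation": TCP orientation; "contact_force": force on the tool from outside, world axes, zero at the start; "torque": the same for the moment, N m; "opening": finger opening in m.
Only numpy, scipy, OpenCV 4.12 (cv2) and the standard library are available. Lean on these libraries where they do the work, as an engineer would, in place of code of your own. Each camera call takes 0.05 s, during which the arm holds its last target.

## Working session

There is one attempt and no reset: what is moved stays moved. The work goes in short steps, each a Python script; the robot and the scene stay as the last script left them, time stands still between calls to the robot, and variables do not carry over. Pictures are saved under pics/ and viewed, and the job is handed in when it is done.

```bash
mkdir -p pics; ls
python3 - <<'E'
from station import r
import cv2
s=r.sense();print(s)
for n in("side","top","wrist"):
    d=r.snapshot(n);cv2.imwrite(f"pics/{n}0.png",d["frame"][:,:,::-1])
    print(n,d["fx"],d["fy"],d["cx"],d["cy"],d["R"],d["t"])
E
```

```text
pics
{'clock': 0.0, 'joints': array([ 7.14060577e+01,  5.26406176e+00,  7.05804066e+01, -8.72348951e-04,
        1.04268139e+02, -3.24917273e+00]), 'joint_vel': array([-0.0798968 , -0.03263149,  0.03973172, -0.08356642, -0.08333584,
        0.04041592]), 'joint_torque': array([-7.02522993e-04, -4.46423185e+01, -4.06462133e+01,  6.96467771e-02,
        2.87992047e-02, -1.25460419e-04]), 'tcp_pos': array([0.15880378, 0.5786634 , 0.4035111 ]), 'orientation': array([-1.79887526e+02, -5.53789359e-03,  1.64655011e+02]), 'contact_force': array([0.05055303, 0.87158681, 0.72285086]), 'torque': array([-0.01525216, -0.02782293,  0.0346227 ]), 'opening': 0.08758362851906068}
side 393.29861184290155 393.29861184290155 274.670855807319 208.11391294494993 [[ 0.68166715 -0.73135124  0.02133687]
 [-0.44174965 -0.43463645 -0.78482381]
 [ 0.58325564  0.52556305 -0.61935154]] [-0.33466594  0.27231628  0.59782876]
top 487.30065510548616 487.30065510548616 278.4454160611493 212.99662511854464 [[ 0.00792328 -0.99996121  0.00384817]
 [-0.99652143 -0.00821517 -0.08293095]
 [ 0.08295935 -0.0031777  -0.99654787]] [0.0383914  0.54227568 1.17100927]
wrist 325.19226210127806 325.19226210127806 273.60678687206916 212.51923169140085 [[ 0.26456067  0.96436821 -0.00126778]
 [ 0.93434716 -0.25599891  0.24791114]
 [ 0.23875307 -0.06677208 -0.96878195]] [-0.60045533 -0.03132477  0.38946891]
```

View pics/top0.png

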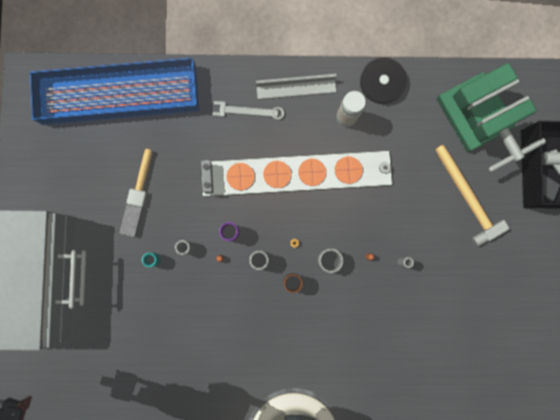

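View pics/side0.png

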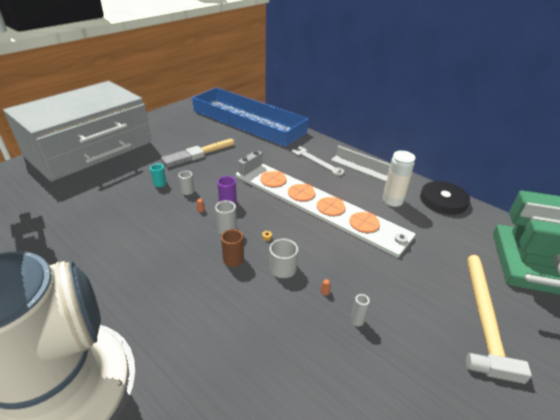

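View pics/wrist0.png

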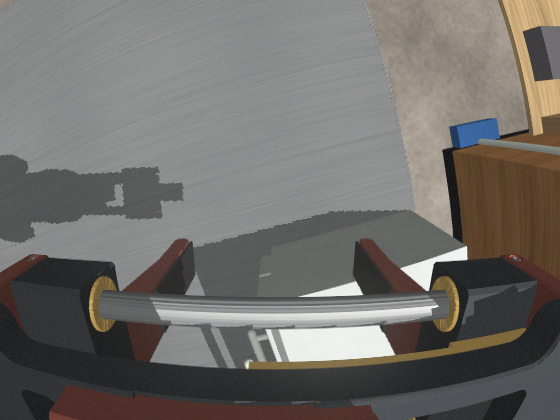

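The top view shows the grey stop at the bar's left end (207,177), which is +y, so pad 4 is next to the stop. There are four bare grey stubs at about (182,247), (259,261), (331,261) and (408,263). The look-alikes are turquoise (150,260), purple (229,232) and brown (293,283). I'll enlarge the crop to confirm.

Run:
```python
import cv2
im=cv2.imread("pics/top0.png")
cv2.imwrite("pics/topcrop.png",cv2.resize(im[140:305,130:430],None,fx=2.66,fy=2.66,interpolation=cv2.INTER_CUBIC))
im=cv2.imread("pics/side0.png")
cv2.imwrite("pics/sidecrop.png",cv2.resize(im[140:340,140:420],None,fx=2.8,fy=2.8,interpolation=cv2.INTER_CUBIC))
```

```text
(no output)
```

View pics/topcrop.png

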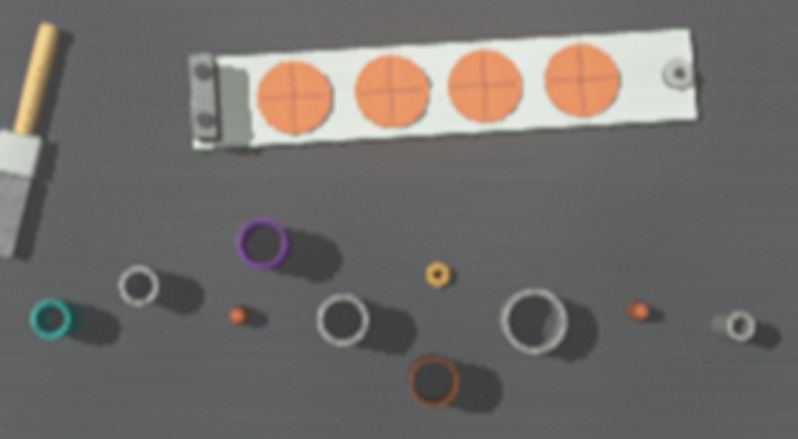

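View pics/sidecrop.png

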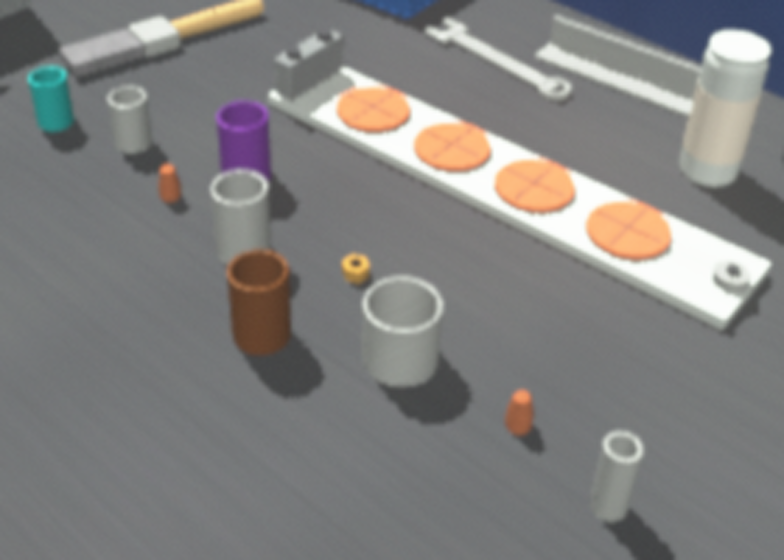

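The crops confirm the four bare-steel stubs by size and shape: a (thin and tall) is far right, d (wide) at crop (535,321), c at (343,320) and b at (138,286). Next I measure them by casting rays.

```bash
cat > h.py <<'E'
import numpy as np, cv2
from scipy.optimize import least_squares
def cast(d,pts,z):
    pts=np.asarray(pts,float).reshape(-1,2)
    v=np.c_[(pts[:,0]-d["cx"])/d["fx"],(pts[:,1]-d["cy"])/d["fy"],np.ones(len(pts))]
    R=np.array(d["R"]);t=np.array(d["t"]);c=-R.T@t
    w=v@R
    s=(z-c[2])/w[:,2]
    return c[:2]+w[:,:2]*s[:,None]
def proj(d,X):
    q=np.array(d["R"])@np.array(X)+np.array(d["t"])
    return np.array([d["fx"]*q[0]/q[2]+d["cx"],d["fy"]*q[1]/q[2]+d["cy"]])
def circ(P,r0=None):
    m=P.mean(0)
    if r0 is None:
        s=least_squares(lambda p:np.hypot(P[:,0]-p[0],P[:,1]-p[1])-p[2],[*m,.02],loss='soft_l1',f_scale=.001)
        return s.x[:2],s.x[2],np.sqrt(np.mean(s.fun**2))
    s=least_squares(lambda p:np.hypot(P[:,0]-p[0],P[:,1]-p[1])-r0,m,loss='soft_l1',f_scale=.001)
    return s.x,r0,np.sqrt(np.mean(s.fun**2))
H=dict(a=.060,b=.050,c=.065,d=.055); RAD=dict(a=.012,b=.017,c=.022,d=.028)
UP=4
def blobs(mask_fn,img,roi):
    x0,y0,x1,y1=roi
    big=cv2.resize(img[y0:y1,x0:x1],None,fx=UP,fy=UP,interpolation=cv2.INTER_CUBIC)
    m=mask_fn(big).astype(np.uint8)
    cs,_=cv2.findContours(m,cv2.RETR_EXTERNAL,cv2.CHAIN_APPROX_NONE)
    return [(c.reshape(-1,2)+.5)/UP-.5+[x0,y0] for c in cs if cv2.contourArea(c)>30*UP]
def orange(f):
    hsv=cv2.cvtColor(f,cv2.COLOR_RGB2HSV); return (hsv[...,0]<22)&(hsv[...,1]>90)&(hsv[...,2]>150)
def grey(th):
    return lambda f:(f.min(2)>th)&(f.max(2).astype(int)-f.min(2)<40)
E
python3 - <<'E'
from station import r
from h import *
d=r.snapshot("top");f=d["frame"]
print("cam",-d["R"].T@d["t"])
P=[]
for c in blobs(orange,f,(215,145,375,200)):
    x,rr,e=circ(cast(d,c,.018)); P.append(x);print("pad",x.round(4),round(rr,4),round(e,5),c.mean(0).round(1))
P=np.array(sorted(P,key=lambda p:p[1]));print(np.linalg.norm(np.diff(P,axis=0),axis=1), np.degrees(np.arctan2(*(P[3]-P[0]))))
for n,(u,v) in dict(b=(182,247),c=(259,261),d=(331,261),a=(408,263)).items():
    k=18
    for th in(110,130,150):
      for c in blobs(grey(th),f,(u-k,v-k,u+k,v+k)):
        Q=cast(d,c,H[n]);x,rr,e=circ(Q);x2,_,e2=circ(Q,RAD[n])
        print(n,th,x.round(4),round(rr,4),round(e,5),"fixed",x2.round(4),round(e2,5))
for c in blobs(grey(60),f,(198,150,222,205)): print("stop", c.min(0),c.max(0))
E
```

```text
cam [0.44293899 0.04656591 1.21179049]
pad [0.6331 0.1382] 0.0336 0.00037 [240.1 176.2]
pad [0.6394 0.0476] 0.0335 0.00038 [276.8 173.9]
pad [ 0.6453 -0.0389] 0.0334 0.0003 [311.7 171.9]
pad [ 0.6515 -0.1292] 0.0335 0.00033 [348.1 169.6]
[0.09046985 0.08672695 0.09083112] -3.934382556626135
b 110 [0.4569 0.2729] 0.0185 0.00042 fixed [0.4568 0.2729] 0.00156
b 130 [0.4568 0.2727] 0.0158 0.00171 fixed [0.4568 0.2728] 0.00221
c 110 [0.4281 0.0899] 0.0232 0.00041 fixed [0.4281 0.0899] 0.00132
c 130 [0.4284 0.087 ] 0.0182 0.00114 fixed [0.4274 0.091 ] 0.00115
c 130 [0.428  0.0896] 0.0206 0.00164 fixed [0.4288 0.0884] 0.00202
d 110 [ 0.4286 -0.0801] 0.0295 0.00048 fixed [ 0.4286 -0.0802] 0.00155
d 130 [ 0.4284 -0.0804] 0.0266 0.00185 fixed [ 0.4285 -0.0804] 0.00249
a 110 [ 0.426  -0.2612] 0.0139 0.00258 fixed [ 0.4261 -0.2606] 0.0035
a 130 [ 0.4256 -0.2626] 0.0108 0.00183 fixed [ 0.4258 -0.2626] 0.0024
stop [197.625 149.625] [221.375 204.375]
```

Run:
```python
from station import r
from h import *
d=r.snapshot("side");f=d["frame"]
for n,X in dict(p1=(.6515,-.1292,.018),p2=(.6453,-.0389,.018),p3=(.6394,.0476,.018),p4=(.6331,.1382,.018),a=(.4256,-.262,.06),b=(.4569,.2729,.05),c=(.4281,.0899,.065),d=(.4286,-.0801,.055)).items():
    u=proj(d,X);k=26;x0,y0=(u-k).astype(int)
    best=[]
    for c in blobs(orange if n[0]=='p' else grey(125),f,(x0,y0,x0+2*k,y0+2*k)):
        x,rr,e=circ(cast(d,c,X[2])); best.append((len(c),x.round(4),round(rr,4),round(e,5)))
    print(n,u.round(1),max(best,key=lambda b:b[0]))
t=r.snapshot("top")
# bottle: base in side (397,200), top centre (402,158)
print("bottle side base",cast(d,[(397,200)],0.0),"cap top",[(h,cast(d,[(402,160)],h),cast(t,[(354,101)],h)) for h in(.08,.1,.12,.14,.16)])
im=np.ascontiguousarray(f[:,:,::-1])
for X in ((.6515,-.1292,.018),(.6453,-.0389,.018),(.6394,.0476,.018),(.6331,.1382,.018),(.4256,-.262,.06),(.4569,.2729,.05),(.4281,.0899,.065),(.4286,-.0801,.055)):
    u=proj(d,X);cv2.circle(im,tuple(np.round(u*16).astype(int)),16,(0,0,255),-1,shift=4)
cv2.imwrite("pics/sidechk.png",cv2.resize(im[140:340,140:420],None,fx=2.8,fy=2.8,interpolation=cv2.INTER_CUBIC))
```

```text
p1 [364.1 219.7] (293, array([ 0.6461, -0.1333]), np.float64(0.0346), np.float64(0.00177))
p2 [330.6 204. ] (274, array([ 0.6399, -0.0434]), np.float64(0.0345), np.float64(0.0017))
p3 [301.3 190.2] (260, array([0.6337, 0.0429]), np.float64(0.0344), np.float64(0.002))
p4 [273.2 176.9] (247, array([0.6273, 0.1336]), np.float64(0.0348), np.float64(0.0018))
a [361.6 296.6] (377, array([ 0.4125, -0.2754]), np.float64(0.0217), np.float64(0.00806))
b [185.4 172.9] (394, array([0.5178, 0.3507]), np.float64(0.0423), np.float64(0.01318))
c [225.3 204.9] (335, array([0.4102, 0.0719]), np.float64(0.0386), np.float64(0.01231))
d [283.5 246.2] (490, array([ 0.4188, -0.0942]), np.float64(0.0389), np.float64(0.00891))
bottle side base [[ 0.79685285 -0.13631948]] cap top [(0.08, array([[ 0.84890892, -0.10214831]]), array([[ 0.8058231, -0.1345532]])), (0.1, array([[ 0.81568159, -0.11539151]]), array([[ 0.79941054, -0.13135262]])), (0.12, array([[ 0.78245427, -0.12863472]]), array([[ 0.79299797, -0.12815205]])), (0.14, array([[ 0.74922694, -0.14187793]]), array([[ 0.7865854 , -0.12495147]])), (0.16, array([[ 0.71599961, -0.15512114]]), array([[ 0.78017284, -0.12175089]]))]
```

View pics/sidechk.png

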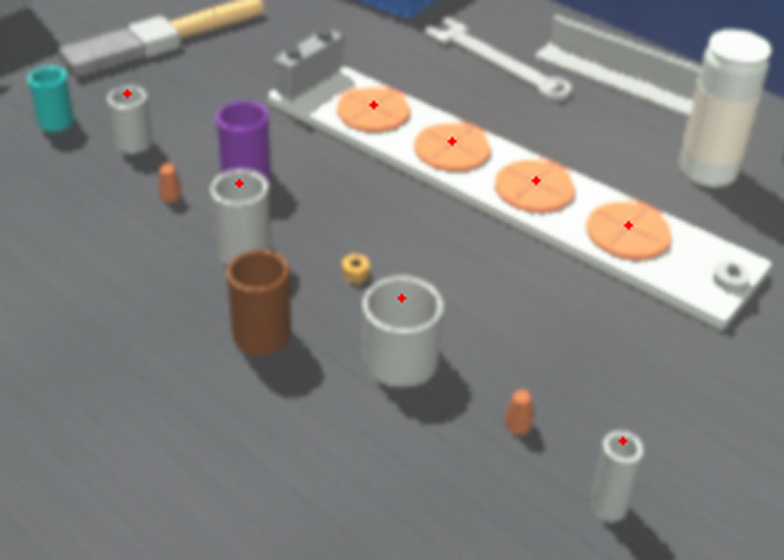

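```bash
cat >> h.py <<'E'
from station import r
def settle(p,yaw,tol=.0006,n=3,speed=.1):
    """move to p in a line, then correct with measured tcp"""
    p=np.array(p,float);cmd=p.copy()
    r.servo_line(list(cmd),speed=speed)
    for _ in range(n):
        r.wait(.15);e=p-r.sense()["tcp_pos"]
        if np.abs(e).max()<tol: break
        cmd+=e; r.servo_line(list(cmd),speed=.05)
    return cmd,e
def pick(xy,gz,yaw,squeeze=20,zhi=.12):
    r.reach([xy[0],xy[1],gz+.163+zhi],[180,0,yaw])
    c,e=settle([xy[0],xy[1],gz+.163],yaw,speed=.2)
    r.grab(squeeze); s=r.sense()
    print("pick err",e.round(4),"opening",round(s["opening"],4),"F",s["contact_force"].round(1),"t",round(s["clock"],1))
    r.servo_line([c[0],c[1],gz+.163+zhi],speed=.2)
def place(xy,gz,yaw,zhi=.12):
    """gz = grasp height above stub base; approach, correct xy, lower to contact"""
    z0=.018+gz+.163
    r.reach([xy[0],xy[1],z0+zhi],[180,0,yaw])
    c,e=settle([xy[0],xy[1],z0+.006],yaw,speed=.2)
    s=r.sense(); f0=s["contact_force"][2]
    print("above err",e.round(4),"op",round(s["opening"],4),"ori",s["orientation"].round(2),"fz",round(f0,2))
    for i in range(12):
        c[2]-=.001; r.servo_line(list(c),speed=.02); r.wait(.08)
        s=r.sense(); 
        if s["contact_force"][2]-f0>3: break
    print("contact z-z0",round(s["tcp_pos"][2]-z0,4),"xyerr",(s["tcp_pos"][:2]-np.array(xy)).round(4),"F",s["contact_force"].round(1))
    r.let_go()
    r.servo_line([c[0],c[1],z0+zhi],speed=.25)
    print("t",round(r.sense()["clock"],1))
E
python3 - <<'E'
from h import *
for y in(0,180,-180):print(y,r.inverse_kinematics([.4286,-.0802,.37],[180,0,y]),r.inverse_kinematics([.65,-.129,.37],[180,0,y]))
E
```

```text
0 [-1.50708280e+01 -2.06269684e+01  9.76055822e+01 -2.54444375e-14
  1.03021386e+02  7.49291720e+01] [-1.41661183e+01  1.48210494e+01  6.33201075e+01 -2.54444375e-14
  1.01858843e+02  7.58338817e+01]
180 [ -15.07082805  -20.62696835   97.60558219    0.          103.02138617
 -105.07082805] [ -14.16611826   14.82104943   63.32010748    0.          101.85884309
 -104.16611826]
-180 [ -15.07082805  -20.62696835   97.60558219    0.          103.02138617
 -105.07082805] [ -14.16611826   14.82104943   63.32010748    0.          101.85884309
 -104.16611826]
```

Run:
```python
from h import *
pick((.4286,-.0802),.036,0)
d=r.snapshot("top");cv2.imwrite("pics/top1.png",d["frame"][:,:,::-1])
d=r.snapshot("wrist");cv2.imwrite("pics/wrist1.png",d["frame"][:,:,::-1])
```

```text
pick err [ 0.     -0.      0.0002] opening 0.0568 F [-0.  -1.5 -0.4] t 5.1
```

View pics/wrist1.png

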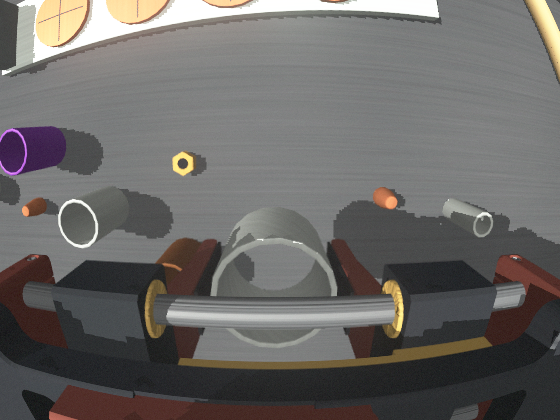

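The wrist view shows stub d held upright between the fingers at about (275,290), with an opening of 56.8 mm that matches 56 mm. Next I place it on pad 1 and check in the top view.

```bash
cat >> h.py <<'E'
PADS={1:(.6515,-.1292),2:(.6453,-.0389),3:(.6394,.0476),4:(.6331,.1382)}
def rel(n,pad,tag):
    d=r.snapshot("top");f=d["frame"]
    u=proj(d,[*PADS[pad],.018+H[n]]);im=cv2.resize(f[int(u[1])-30:int(u[1])+30,int(u[0])-40:int(u[0])+40],None,fx=9,fy=9,interpolation=cv2.INTER_CUBIC)
    cv2.imwrite(f"pics/{tag}.png",im[:,:,::-1]); cv2.imwrite(f"pics/{tag}_full.png",f[:,:,::-1])
    return d
E
python3 - <<'E'
from h import *
place(PADS[1],.036,0)
r.reach([.45,-.1,.36],[180,0,0])
rel("d",1,"p_d1");d=r.snapshot("side");cv2.imwrite("pics/s1.png",d["frame"][:,:,::-1])
E
```

```text
above err [-0.  0. -0.] op 0.0566 ori [-1.8e+02 -1.0e-02  0.0e+00] fz -2.77
contact z-z0 -0.0001 xyerr [-0.0001 -0.    ] F [-3.9  0.6  3.8]
t 12.2
```

View pics/p_d1.png

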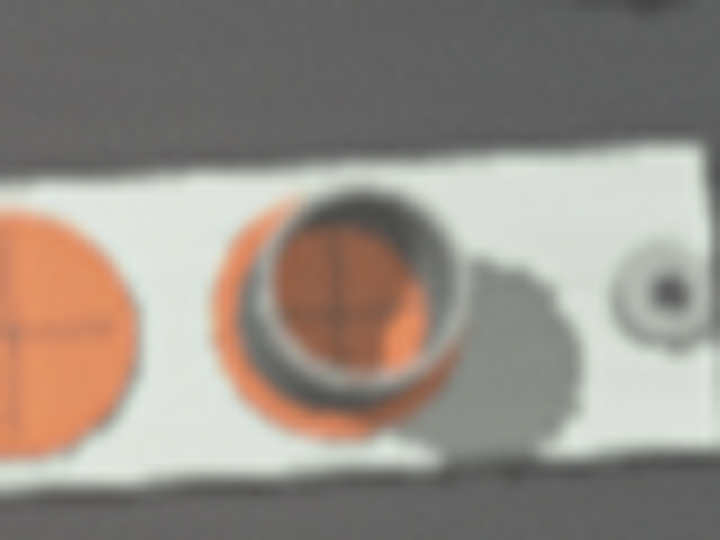

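View pics/s1.png

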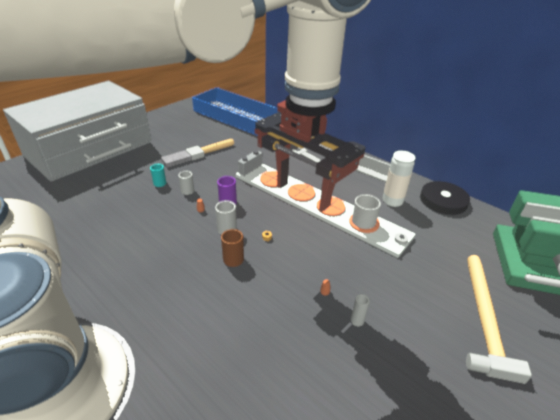

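```bash
cat >> h.py <<'E'
def inner(d,n,pad,th=115):
    """centre of stub rim by its inner edge, on z=.018+h"""
    z=.018+H[n];u=proj(d,[*PADS[pad],z]).astype(int);k=20
    big=cv2.resize(d["frame"][u[1]-k:u[1]+k,u[0]-k:u[0]+k],None,fx=8,fy=8,interpolation=cv2.INTER_CUBIC)
    m=(big.min(2)<th).astype(np.uint8)
    cs,_=cv2.findContours(m,cv2.RETR_EXTERNAL,cv2.CHAIN_APPROX_NONE)
    out=[]
    for c in cs:
        if cv2.contourArea(c)<1500: continue
        Q=cast(d,(c.reshape(-1,2)+.5)/8-.5+(u-k),z);x,rr,e=circ(Q)
        if abs(rr-(RAD[n]-.003))<.004: out.append((x.round(4),round(rr,4),round(e,5)))
    return out
E
python3 - <<'E'
from h import *
d=r.snapshot("top")
for th in(100,115,130,140):print(th,inner(d,"d",1,th))
for c in blobs(orange,d["frame"],(215,145,335,200)):
    x,rr,e=circ(cast(d,c,.018));print("pad",x.round(4),round(rr,4))
E
```

```text
100 [(array([ 0.651 , -0.1256]), np.float64(0.0213), np.float64(0.00197))]
115 [(array([ 0.6509, -0.1266]), np.float64(0.0228), np.float64(0.00072))]
130 [(array([ 0.6467, -0.1251]), np.float64(0.0276), np.float64(0.00596))]
140 []
pad [0.6332 0.1383] 0.0337
pad [0.6394 0.0477] 0.0336
pad [ 0.6454 -0.0388] 0.0335
```

Run:
```python
from h import *
d=r.snapshot("top");z=.073
u=proj(d,[*PADS[1],z]);print(u, cast(d,[((362+.5)/9-.5+int(u[0])-40,(290+.5)/9-.5+int(u[1])-30)],z))
B=np.array([0,-.0026])
pick(np.array((.4281,.0899))+B,.044,90)
place(np.array(PADS[2])+B,.044,90)
r.reach([.45,.10,.36],[180,0,90])
d=rel("c",2,"p_c1")
for th in(100,115,130):print(th,inner(d,"c",2,th))
```

```text
[351.59181094 165.67064305] [[ 0.64883429 -0.12726169]]
pick err [0.     0.     0.0001] opening 0.0437 F [-2.7 -0.5  1.4] t 16.8
above err [ 0.     -0.0001  0.    ] op 0.0436 ori [180.   0.  90.] fz -2.64
contact z-z0 -0.0001 xyerr [-0.0001  0.0001] F [-5.   0.2  5.1]
t 24.0
100 [(array([ 0.6473, -0.0388]), np.float64(0.0161), np.float64(0.00051))]
115 [(array([ 0.6473, -0.0389]), np.float64(0.0171), np.float64(0.00043))]
130 []
```

View pics/p_c1.png

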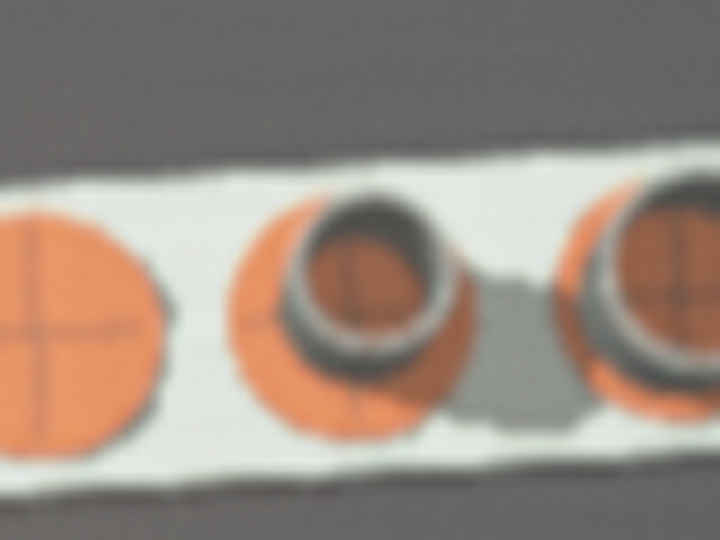

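Run:
```python
from h import *
d=r.snapshot("top");f=d["frame"]
for n,p in(("d",1),("c",2)):
    u=proj(d,[*PADS[p],.018+H[n]]);c=np.round(u).astype(int);print(n,u.round(2))
    print("col",c[0],[(v,*map(int,f[v,c[0]])) for v in range(c[1]-14,c[1]+18)])
    print("row",c[1],[(v,*map(int,f[c[1],v])) for v in range(c[0]-16,c[0]+15)])
u=proj(d,[*PADS[2],.018+H["c"]]).astype(int)
cr=f[u[1]-22:u[1]+22,u[0]-24:u[0]+60]
cv2.imwrite("pics/z.png",cv2.resize(cr,None,fx=9,fy=9,interpolation=cv2.INTER_NEAREST)[:,:,::-1])
```

```text
d [351.59 165.67]
col 352 [(152, 128, 131, 127), (153, 179, 185, 177), (154, 205, 212, 203), (155, 185, 191, 183), (156, 137, 140, 135), (157, 92, 94, 91), (158, 76, 78, 75), (159, 77, 77, 74), (160, 95, 84, 76), (161, 120, 89, 75), (162, 140, 93, 71), (163, 148, 97, 73), (164, 149, 98, 74), (165, 150, 97, 73), (166, 149, 97, 72), (167, 147, 97, 74), (168, 141, 95, 74), (169, 132, 91, 72), (170, 137, 93, 72), (171, 145, 95, 71), (172, 152, 98, 73), (173, 151, 98, 72), (174, 152, 98, 72), (175, 158, 113, 93), (176, 163, 139, 124), (177, 150, 140, 132), (178, 115, 114, 109), (179, 96, 89, 83), (180, 115, 86, 73), (181, 141, 95, 73), (182, 159, 117, 98), (183, 177, 162, 149)]
row 166 [(336, 223, 142, 101), (337, 192, 131, 103), (338, 145, 126, 115), (339, 137, 140, 135), (340, 161, 156, 148), (341, 158, 129, 114), (342, 150, 99, 76), (343, 149, 95, 71), (344, 149, 96, 71), (345, 149, 98, 72), (346, 148, 97, 73), (347, 139, 94, 71), (348, 130, 90, 72), (349, 140, 94, 71), (350, 149, 97, 72), (351, 151, 99, 73), (352, 149, 97, 72), (353, 149, 98, 73), (354, 146, 95, 70), (355, 152, 99, 75
[... 901 characters left out ...]
0, 146, 99), (184, 224, 143, 101)]
row 167 [(298, 226, 219, 201), (299, 228, 178, 147), (300, 230, 150, 106), (301, 231, 147, 99), (302, 231, 147, 101), (303, 223, 144, 104), (304, 199, 151, 128), (305, 173, 162, 152), (306, 158, 148, 137), (307, 149, 114, 96), (308, 151, 98, 74), (309, 150, 97, 72), (310, 143, 97, 73), (311, 133, 93, 74), (312, 144, 98, 75), (313, 152, 100, 76), (314, 154, 100, 74), (315, 153, 100, 74), (316, 151, 99, 73), (317, 145, 98, 74), (318, 129, 92, 74), (319, 105, 86, 76), (320, 100, 98, 93), (321, 127, 129, 124), (322, 153, 153, 146), (323, 160, 149, 138), (324, 155, 132, 119), (325, 158, 149, 137), (326, 170, 175, 166), (327, 187, 194, 185), (328, 194, 202, 192)]
```

View pics/z.png

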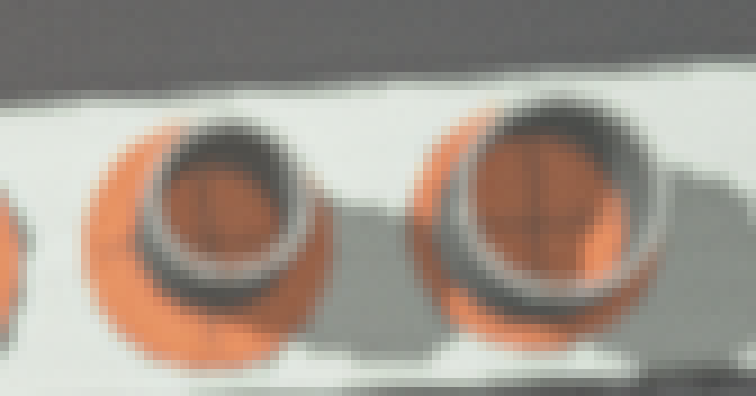

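Both stubs stand on the right pads, c within about 2 mm and d about 2.6 mm off in y. Those offsets show the top camera's bias, so I'll place b and a with that correction, then refine all four using the wrist camera from above.

Run:
```python
from h import *
B=np.array([-.0017,-.0026])
pick(np.array((.4568,.2729))+B,.034,90)
place(np.array(PADS[3])+B,.034,90)
pick(np.array((.4258,-.2618))+B,.040,90)
place(np.array(PADS[4])+B,.040,90)
s=r.sense();d=r.snapshot("wrist");C=-d["R"].T@d["t"]
print("cam-tcp",C-s["tcp_pos"],"axis",d["R"][2]);cv2.imwrite("pics/w2.png",d["frame"][:,:,::-1])
d=rel("b",3,"p_b1")
```

```text
pick err [-0.      0.0001  0.0001] opening 0.0342 F [0.3 0.4 1.1] t 28.3
above err [ 0.     -0.0001  0.0001] op 0.0341 ori [-180.   -0.   90.] fz -1.13
contact z-z0 -0.0001 xyerr [-0.  0.] F [-2.6 -0.5  6.8]
t 35.8
pick err [-0.     -0.      0.0001] opening 0.024 F [-1.2  0.6 -0.2] t 39.9
above err [-0.      0.0001  0.0001] op 0.0235 ori [-180.    0.   90.] fz -0.0
contact z-z0 -0.0001 xyerr [ 0. -0.] F [-3.4 -0.5  5.4]
t 48.0
cam-tcp [ 0.00075217  0.06754178 -0.01931397] axis [ 9.54703131e-04 -2.46208789e-01 -9.69216344e-01]
```

View pics/w2.png

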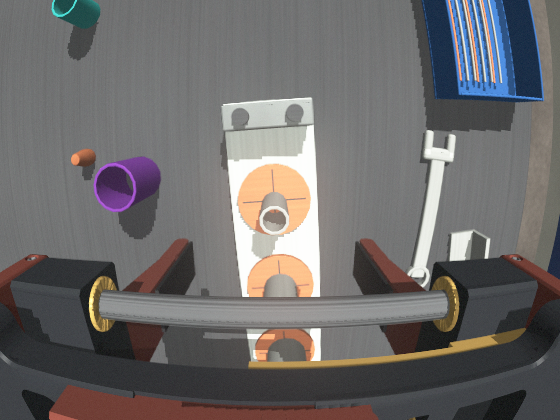

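View pics/p_b1_full.png

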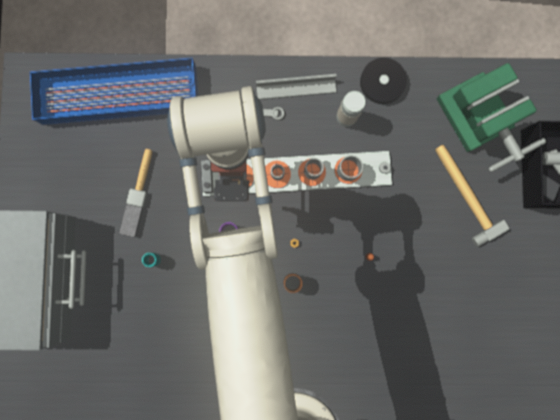

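```bash
python3 - <<'E'
from h import *
import pickle
S={}
for p in(4,3,2,1):
    q=[PADS[p][0]-.0017,PADS[p][1]-.0026-.0675,.335]
    r.reach(q,[180,0,90]); r.wait(.15); S[p]=r.snapshot("wrist")
    f=S[p]["frame"]; C=-S[p]["R"].T@S[p]["t"]; print(p,C.round(4))
pickle.dump(S,open("S.pkl","wb"));print(r.sense()["clock"])
E
cat >> h.py <<'E'
def fproj(d,X):
    q=np.array(d["R"])@np.array(X)+np.array(d["t"]);th=np.arctan2(np.hypot(q[0],q[1]),q[2]);k=th/np.hypot(q[0],q[1])
    return np.array([d["cx"]+d["fx"]*k*q[0],d["cy"]+d["fy"]*k*q[1]])
def fcast(d,pts,z):
    pts=np.asarray(pts,float).reshape(-1,2);a=(pts-[d["cx"],d["cy"]])/d["fx"];th=np.hypot(a[:,0],a[:,1])
    v=np.c_[a*(np.sin(th)/th)[:,None],np.cos(th)]
    w=v@np.array(d["R"]);c=-np.array(d["R"]).T@np.array(d["t"])
    return c[:2]+w[:,:2]*((z-c[2])/w[:,2])[:,None]
E
python3 - <<'E'
import pickle
from h import *
S=pickle.load(open("S.pkl","rb"));T=[]
for p in(1,2,3,4):
    d=S[p];u=fproj(d,[*PADS[p],.018]);k=48;x,y=u.astype(int);print(p,u.round(1))
    T.append(cv2.resize(d["frame"][y-k:y+k,x-k:x+k],(396,396),interpolation=cv2.INTER_CUBIC))
g=np.vstack([np.hstack(T[:2]),np.hstack(T[2:])]);cv2.imwrite("pics/w4.png",cv2.resize(g[:,:,::-1],(600,600)))
for i,t in enumerate(T):cv2.imwrite(f"pics/w4_{i+1}.png",t[:,:,::-1])
E
```

```text
4 [0.632  0.1364 0.3148]
3 [0.6384 0.0464 0.3158]
2 [ 0.6444 -0.04    0.3158]
1 [ 0.6507 -0.1304  0.3159]
50.6
1 [273.7 130.5]
2 [273.8 130.6]
3 [273.9 130.5]
4 [274.5 129.9]
```

View pics/w4.png

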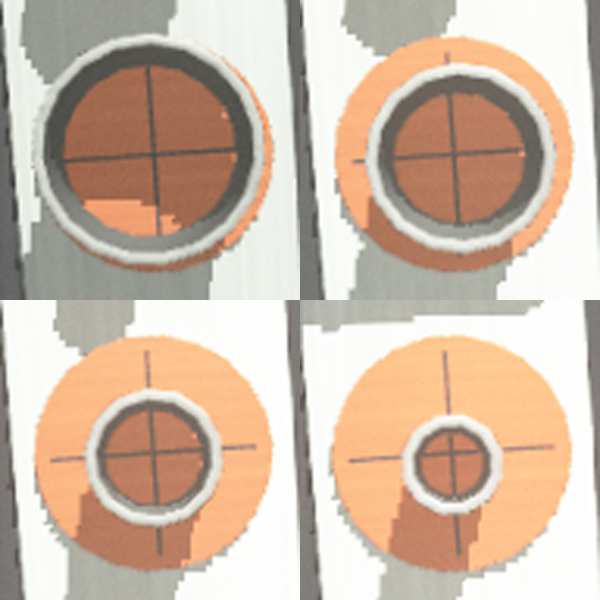

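The wrist views show each cross clearly inside its ring, all within a few mm. Next I quantify them by fitting the floor circle (bore at pad level) against the cross lines.

```bash
cat >> h.py <<'E'
NM={1:"d",2:"c",3:"b",4:"a"}
def wmeas(d,p,tag=None):
    n=NM[p];u=fproj(d,[*PADS[p],.018]);k=48;o=u.astype(int)-k;s=8
    big=cv2.resize(d["frame"][o[1]:o[1]+2*k,o[0]:o[0]+2*k],None,fx=s,fy=s,interpolation=cv2.INTER_CUBIC)
    px=lambda q:(np.asarray(q,float).reshape(-1,2)+.5)/s-.5+o
    B=big.astype(int);gr=(B[...,0]-B[...,2])
    m=(gr>0.28*B[...,0]).astype(np.uint8)
    m=cv2.morphologyEx(m,cv2.MORPH_CLOSE,np.ones((17,17)))
    # floor: component nearest view of the pad centre, bounded by the wall
    cc=np.zeros_like(m);num,lab,st,ce=cv2.connectedComponentsWithStats(m)
    ids=[i for i in range(1,num) if st[i,4]>2000]
    best=None
    for i in ids:
        cs,_=cv2.findContours((lab==i).astype(np.uint8),cv2.RETR_EXTERNAL,cv2.CHAIN_APPROX_NONE)
        h=cv2.convexHull(max(cs,key=len)); c=max(cs,key=len)
        x,rr,e=circ(fcast(d,px(c),.018))
        if abs(rr-(RAD[n]-.003))<.003 and (best is None or e<best[2]): best=(x,rr,e,i)
    x,rr,e,i=best
    # outer rim: not-orange ring
    g=cv2.cvtColor(big,cv2.COLOR_RGB2GRAY); md=cv2.medianBlur(g,91)
    fl=cv2.erode((lab==i).astype(np.uint8),np.ones((25,25)))
    dk=((g.astype(float)<.85*md)&(fl>0))
    v,uu=np.nonzero(dk);Q=fcast(d,px(np.c_[uu,v]),.018)
    def res(q):
        D=Q-q[:2];c,s_=np.cos(q[2]),np.sin(q[2])
        return np.minimum(abs(D@[c,s_]),abs(D@[-s_,c]))
    so=least_squares(res,[*x,-.069],loss='soft_l1',f_scale=.0006)
    if tag:
        im=big.copy();im[dk]=(0,255,0);cs,_=cv2.findContours((lab==i).astype(np.uint8),cv2.RETR_EXTERNAL,cv2.CHAIN_APPROX_NONE)
        cv2.drawContours(im,cs,-1,(0,0,255),2);cv2.imwrite(f"pics/{tag}_{p}.png",cv2.resize(im,(390,390))[:,:,::-1])
    print(p,n,"floor",x.round(4),"r",round(rr,4),"rms",round(e,5),"cross",so.x[:2].round(4),round(np.degrees(so.x[2]),1),"stub-cross mm",((x-so.x[:2])*1000).round(2),len(Q))
    return x-so.x[:2]
E
python3 - <<'E'
import pickle
from h import *
S=pickle.load(open("S.pkl","rb"))
for p in S:
    try: wmeas(S[p],p,"m")
    except Exception as ex: print(p,ex)
t=[cv2.imread(f"pics/m_{p}.png") for p in(1,2,3,4)]
t=[np.zeros((390,390,3),np.uint8) if a is None else a for a in t]
g=np.vstack([np.hstack(t[:2]),np.hstack(t[2:])]);cv2.imwrite("pics/m.png",cv2.resize(g,(600,600)))
E
```

```text
4 a floor [0.6328 0.1355] r 0.0092 rms 0.0002 cross [0.6327 0.1385] 4.2 stub-cross mm [ 0.12 -2.99] 2082
3 b floor [0.6392 0.0463] r 0.0141 rms 0.00018 cross [0.6391 0.0477] 4.1 stub-cross mm [ 0.09 -1.39] 4088
2 c floor [ 0.6467 -0.0402] r 0.0191 rms 0.00017 cross [ 0.6452 -0.0392] 4.0 stub-cross mm [ 1.53 -1.06] 6171
1 d floor [ 0.6503 -0.1285] r 0.0251 rms 0.00018 cross [ 0.6516 -0.1296] 4.0 stub-cross mm [-1.25  1.1 ] 9125
```

View pics/m.png

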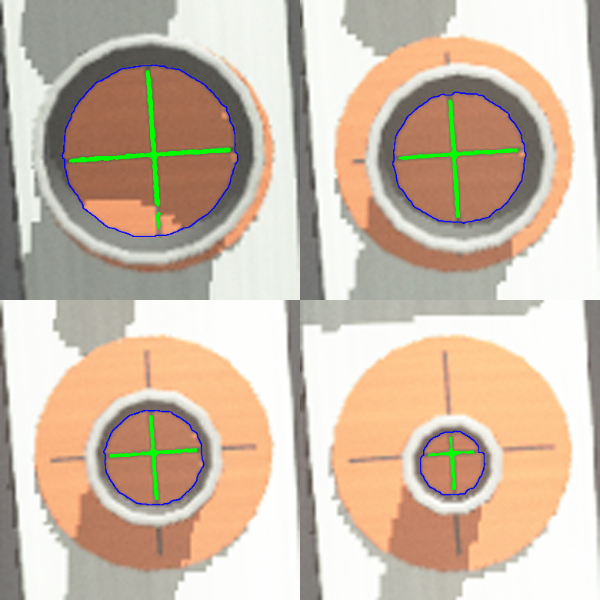

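```bash
cat >> h.py <<'E'
def nudge(xy,delta,gz,yaw,squeeze=15,zhi=.07):
    z0=.018+gz+.163;xy=np.array(xy,float);t=xy+delta
    r.reach([*xy,z0+zhi],[180,0,yaw])
    c,e=settle([*xy,z0],yaw,speed=.2)
    r.grab(squeeze);o=r.sense()["opening"]
    c[2]+=.004;r.servo_line(list(c),speed=.05)
    c[:2]+=delta;r.servo_line(list(c),speed=.02);r.wait(.1)
    s=r.sense();ee=np.array([*t,z0+.004])-s["tcp_pos"];c+=ee;f0=s["contact_force"][2]
    c[2]-=.002
    for i in range(8):
        r.servo_line(list(c),speed=.02);r.wait(.06);s=r.sense()
        if s["contact_force"][2]-f0>2: break
        c[2]-=.0007
    print("op",round(o,4),"contact dz",round(s["tcp_pos"][2]-z0,4),"xyerr",(s["tcp_pos"][:2]-t).round(4))
    r.let_go();r.servo_line([c[0],c[1],z0+zhi],speed=.25);print("t",round(r.sense()["clock"],1))
E
python3 - <<'E'
from h import *
nudge(PADS[1],np.array([.00125,-.0011]),.036,0)
nudge(np.array(PADS[2])+[0,-.0026],np.array([-.0015,.00106]),.044,90)
E
```

```text
op 0.0564 contact dz -0.0002 xyerr [0.0001 0.    ]
t 57.4
op 0.0434 contact dz -0.0002 xyerr [0.0001 0.    ]
t 64.3
```

Run:
```python
from h import *
B=np.array([-.0017,-.0026])
nudge(np.array(PADS[3])+B,np.array([-.0001,.0014]),.034,90)
nudge(np.array(PADS[4])+B,np.array([-.0001,.0030]),.040,90)
import pickle
S={}
for p in(4,3,2,1):
    q=[PADS[p][0]-.0017,PADS[p][1]-.0026-.0675,.335]
    r.reach(q,[180,0,90]); r.wait(.15); S[p]=r.snapshot("wrist")
pickle.dump(S,open("S2.pkl","wb"));print(r.sense()["clock"])
for p in S:
    try: wmeas(S[p],p,"n")
    except Exception as ex: print(p,ex)
t=[cv2.imread(f"pics/n_{p}.png") for p in(1,2,3,4)]
g=np.vstack([np.hstack(t[:2]),np.hstack(t[2:])]);cv2.imwrite("pics/n.png",cv2.resize(g,(600,600)))
```

```text
op 0.0344 contact dz -0.0002 xyerr [ 0.0001 -0.    ]
t 70.5
op 0.0241 contact dz -0.0002 xyerr [ 0.0001 -0.    ]
t 77.1
79.7
4 a floor [0.6328 0.1386] r 0.0092 rms 0.00013 cross [0.6327 0.1385] 4.2 stub-cross mm [0.11 0.07] 2349
3 b floor [0.6391 0.0478] r 0.0141 rms 0.00019 cross [0.6391 0.0477] 4.1 stub-cross mm [0.05 0.05] 4140
2 c floor [ 0.6454 -0.0391] r 0.0191 rms 0.00015 cross [ 0.6452 -0.0392] 4.1 stub-cross mm [0.19 0.03] 6131
1 d floor [ 0.6517 -0.1296] r 0.0251 rms 0.00016 cross [ 0.6515 -0.1296] 4.0 stub-cross mm [0.19 0.  ] 9575
```

View pics/n.png

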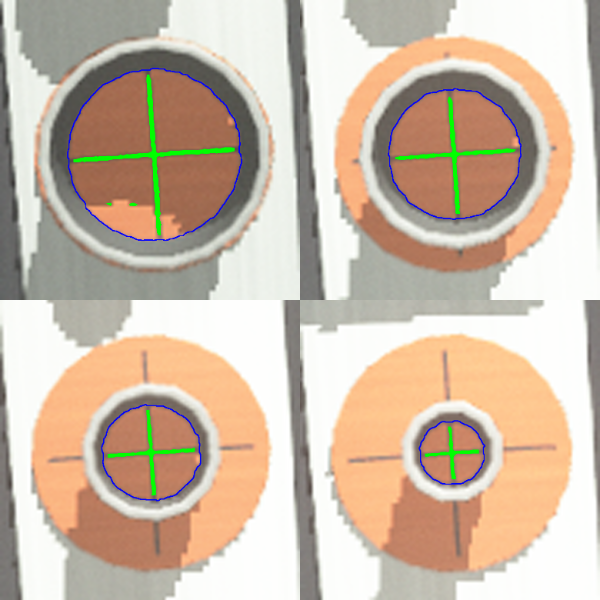

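All four are centred to within 0.2 mm and the fingers are clear above the stubs, at 79.7 s. Handing in.

Run:
```python
from h import *
s=r.sense();print(s["tcp_pos"].round(3),s["contact_force"].round(1),s["clock"])
d=r.snapshot("side");cv2.imwrite("pics/fin.png",d["frame"][:,:,::-1])
print(r.hand_in())
```

```text
[ 0.65  -0.198  0.335] [ 0.1 -0.3  0.1] 79.7
the job is handed in; nothing more can be done
None
```

View pics/fin.png

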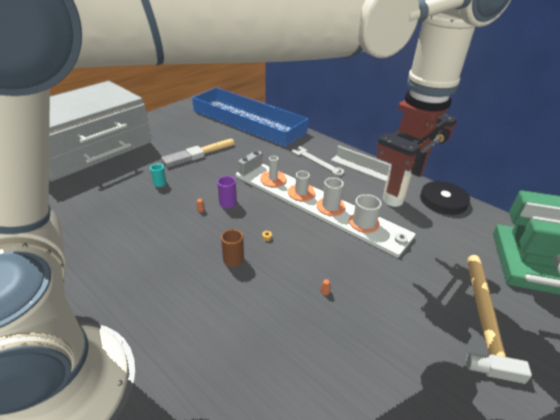

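The four bare-steel stubs stand upright in order of diameter from the stop: a on pad 4 (next to the stop), b on pad 3, c on pad 2 and d on pad 1. I handed the job in at about 80 s; it reported no verdict.

- **Centring:** After the first placing the stubs were 1.4 to 3 mm off. I regrasped and shifted each one. In the last wrist-camera check every stub was within 0.2 mm of its scribed cross, and the bore radii matched the given sizes.
- **Standing free:** The last side view showed all four upright at pixels (274,170), (302,184), (333,196) and (367,213). The gripper was clear and the contact force near zero. The look-alikes, the small nozzles and the nut were not touched.
- **A check that disagreed:** The top and side cameras differed by a few mm on absolute positions, and the top view's rim readings were good to only about 2 mm. I relied on the wrist view looking down each pipe, where stub and cross appear together.

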